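# Find the weak tag clip and re-clip its card

### The job

One of the three spring clips holding a tag card has gone weak. First draw every one of the three cards straight up about 5 mm in its clip, leaving it gripped there, and feel which slides most easily; then take the card out of that weakest clip and push it gently down into the empty spare clip until it stands upright on the slot floor, without ramming it. Leave the other two cards standing in their own clips, and the saucer, tin, flashlight and shoe horn where they are.

Things in the scene. Friction and masses are not known exactly. Their poses are not given: they have to be found in the camera images.
- card_1: Plain rigid aluminium tag card, 5 mm thick (its x), 44 mm wide (its y), 95 mm tall (its z), about 55 g, lower edge rounded; origin: centre of its lower edge. Starts standing upright in clip_1, its lower edge on the slot floor, its top 107 mm above the bench, the upper 45 mm or so free above the jaws. Best pinched from above across its width.
- card_2: Plain rigid aluminium tag card, 5 mm thick (its x), 44 mm wide (its y), 95 mm tall (its z), about 55 g, lower edge rounded; origin: centre of its lower edge. Starts standing upright in clip_2, its lower edge on the slot floor, its top 107 mm above the bench, the upper 45 mm or so free above the jaws. Best pinched from above across its width.
- card_3: Plain rigid aluminium tag card, 5 mm thick (its x), 44 mm wide (its y), 95 mm tall (its z), about 55 g, lower edge rounded; origin: centre of its lower edge. Starts standing upright in clip_3, its lower edge on the slot floor, its top 107 mm above the bench, the upper 45 mm or so free above the jaws. Best pinched from above across its width.
- clip_1: Upright bare-steel spring clip screwed to the bench, mouth up, base 80 x 84 x 9 mm; origin: centre of underside. x is across the slot (fixed jaw on +x, sprung jaw on -x), y along it. Jaws 60 mm long along y, 62 mm high, flared at the top, biting 42 mm above the bench. Holds card_1. Drawing the card takes 3 to 5 N if weak, 9 to 16 N if good; less is felt once the pull pauses.
- clip_1_slot (a point): Centre of the slot floor of clip_1, 12 mm above the bench, axes as the clip's; the lower edge of a fully seated card lies here.
- clip_2: Upright bare-steel spring clip screwed to the bench, mouth up, base 80 x 84 x 9 mm; origin: centre of underside. x is across the slot (fixed jaw on +x, sprung jaw on -x), y along it. Jaws 60 mm long along y, 62 mm high, flared at the top, biting 42 mm above the bench. Holds card_2. Drawing the card takes 3 to 5 N if weak, 9 to 16 N if good; less is felt once the pull pauses.
- clip_2_slot (a point): Centre of the slot floor of clip_2, 12 mm above the bench, axes as the clip's; the lower edge of a fully seated card lies here.
- clip_3: Upright bare-steel spring clip screwed to the bench, mouth up, base 80 x 84 x 9 mm; origin: centre of underside. x is across the slot (fixed jaw on +x, sprung jaw on -x), y along it. Jaws 60 mm long along y, 62 mm high, flared at the top, biting 42 mm above the bench. Holds card_3. Drawing the card takes 3 to 5 N if weak, 9 to 16 N if good; less is felt once the pull pauses.
- clip_3_slot (a point): Centre of the slot floor of clip_3, 12 mm above the bench, axes as the clip's; the lower edge of a fully seated card lies here.
- spare_clip: Upright bare-steel spring clip screwed to the bench, mouth up, base 80 x 84 x 9 mm; origin: centre of underside. x is across the slot (fixed jaw on +x, sprung jaw on -x), y along it. Jaws 60 mm long along y, 62 mm high, flared at the top, biting 42 mm above the bench. Empty, spring good.
- spare_clip_slot (a point): Centre of the slot floor of spare_clip, 12 mm above the bench, axes as the clip's; the lower edge of a fully seated card lies here. Empty, the jaws stand 2 mm apart; a card pushed straight down wedges them open against some 5 to 18 N, then slides 30 mm to the floor against 2 to 10 N.
- spare_clip_seat: The steel floor strip of the spare clip's slot, 10 x 64 mm, 3 mm thick, its top 12 mm above the bench (3 mm above its origin); a fully seated card stands on it.
- saucer: Bystander: brown ceramic planter saucer, 140 mm across, 22 mm high, on the bench; origin: centre of underside.
- tin: Bystander: small aluminium tin with twist cap, 60 mm across, 55 mm high; origin: centre of underside.
- flashlight: Bystander: white plastic flashlight lying along its x axis, about 150 mm long, 44 mm high; origin: under its middle.
- shoe_horn: Bystander: stainless shoe horn lying flat along its x axis, about 220 mm long, 36 mm wide, under 10 mm high; origin: under its middle.
- clip_1_jaw (a joint): Hinge angle of the sprung jaw of clip_1 (rad): 0 with a 5 mm card between the jaws, negative as the jaws close. Once empty, a good clip closes to -0.12 (2 mm gap), a weak one stops near -0.075; with a card in, both read 0.
- clip_2_jaw (a joint): Hinge angle of the sprung jaw of clip_2 (rad): 0 with a 5 mm card between the jaws, negative as the jaws close. Once empty, a good clip closes to -0.12 (2 mm gap), a weak one stops near -0.075; with a card in, both read 0.
- clip_3_jaw (a joint): Hinge angle of the sprung jaw of clip_3 (rad): 0 with a 5 mm card between the jaws, negative as the jaws close. Once empty, a good clip closes to -0.12 (2 mm gap), a weak one stops near -0.075; with a card in, both read 0.
Mind the look-alikes: they are no part of the job. Leave any green or red look-alike of the card_2 alone. What is shaped like the card_3 but blue or pink is not meant.

How it is judged (in metres and radians):
On the way, in this order (a step that is already met when the one before it is completed fails the run):
1. all three cards have been drawn up at least 2 mm and still stand in their own clips, drawn less than 15 mm (z of card_1 in the frame of clip_1_slot between 0.002 and 0.015 m and z of card_1 in the frame of clip_1_slot above -0.004 m and horizontal distance between card_1 and clip_1_slot below 0.012 m and angle between each of card_1, card_2, card_3's own z axis and vertical below 0.15 rad and z of card_2 in the frame of clip_2_slot between 0.002 and 0.015 m and z of card_2 in the frame of clip_2_slot above -0.004 m and horizontal distance between card_2 and clip_2_slot below 0.012 m and z of card_3 in the frame of clip_3_slot between 0.002 and 0.015 m and z of card_3 in the frame of clip_3_slot above -0.004 m and horizontal distance between card_3 and clip_3_slot below 0.012 m), for 0.1 s.
2. the card of the weak clip is right out of it (its jaw then stays partly open), the other two still in theirs (((z of card_1 in the frame of clip_1_slot above 0.05 m and value of joint clip_1_jaw between -0.1 and -0.05 rad and (z of card_2 in the frame of clip_2_slot between -0.004 and 0.015 m and horizontal distance between card_2 and clip_2_slot below 0.012 m and angle between card_2's own z axis and vertical below 0.15 rad) and (z of card_3 in the frame of clip_3_slot between -0.004 and 0.015 m and horizontal distance between card_3 and clip_3_slot below 0.012 m and angle between card_3's own z axis and vertical below 0.15 rad)) or (z of card_2 in the frame of clip_2_slot above 0.05 m and value of joint clip_2_jaw between -0.1 and -0.05 rad and (z of card_1 in the frame of clip_1_slot between -0.004 and 0.015 m and horizontal distance between card_1 and clip_1_slot below 0.012 m and angle between card_1's own z axis and vertical below 0.15 rad) and (z of card_3 in the frame of clip_3_slot between -0.004 and 0.015 m and horizontal distance between card_3 and clip_3_slot below 0.012 m and angle between card_3's own z axis and vertical below 0.15 rad)) or (z of card_3 in the frame of clip_3_slot above 0.05 m and value of joint clip_3_jaw between -0.1 and -0.05 rad and (z of card_1 in the frame of clip_1_slot between -0.004 and 0.015 m and horizontal distance between card_1 and clip_1_slot below 0.012 m and angle between card_1's own z axis and vertical below 0.15 rad) and (z of card_2 in the frame of clip_2_slot between -0.004 and 0.015 m and horizontal distance between card_2 and clip_2_slot below 0.012 m and angle between card_2's own z axis and vertical below 0.15 rad)))), for 0.1 s.
At the end, for the whole second after the job is handed in: The weak clip's card stands in the spare clip within 3 mm of its floor and 12 mm of its centre, upright within 0.1 rad, square within 0.12 rad, released, at rest; the weak clip is empty (its jaw rests partly open); the other two cards stand in their own clips, drawn less than 15 mm (((value of joint clip_1_jaw between -0.1 and -0.05 rad and z of card_1 in the frame of spare_clip_slot between -0.003 and 0.003 m and horizontal distance between card_1 and spare_clip_slot below 0.012 m and angle between card_1's own z axis and vertical below 0.1 rad and angle between the x axis of card_1 and the x axis of spare_clip, either way round below 0.12 rad and linear speed of card_1 below 0.01 m/s and (z of card_2 in the frame of clip_2_slot between -0.004 and 0.015 m and horizontal distance between card_2 and clip_2_slot below 0.012 m and angle between card_2's own z axis and vertical below 0.15 rad) and (z of card_3 in the frame of clip_3_slot between -0.004 and 0.015 m and horizontal distance between card_3 and clip_3_slot below 0.012 m and angle between card_3's own z axis and vertical below 0.15 rad)) or (value of joint clip_2_jaw between -0.1 and -0.05 rad and z of card_2 in the frame of spare_clip_slot between -0.003 and 0.003 m and horizontal distance between card_2 and spare_clip_slot below 0.012 m and angle between card_2's own z axis and vertical below 0.1 rad and angle between the x axis of card_2 and the x axis of spare_clip, either way round below 0.12 rad and linear speed of card_2 below 0.01 m/s and (z of card_1 in the frame of clip_1_slot between -0.004 and 0.015 m and horizontal distance between card_1 and clip_1_slot below 0.012 m and angle between card_1's own z axis and vertical below 0.15 rad) and (z of card_3 in the frame of clip_3_slot between -0.004 and 0.015 m and horizontal distance between card_3 and clip_3_slot below 0.012 m and angle between card_3's own z axis and vertical below 0.15 rad)) or (value of joint clip_3_jaw between -0.1 and -0.05 rad and z of card_3 in the frame of spare_clip_slot between -0.003 and 0.003 m and horizontal distance between card_3 and spare_clip_slot below 0.012 m and angle between card_3's own z axis and vertical below 0.1 rad and angle between the x axis of card_3 and the x axis of spare_clip, either way round below 0.12 rad and linear speed of card_3 below 0.01 m/s and (z of card_1 in the frame of clip_1_slot between -0.004 and 0.015 m and horizontal distance between card_1 and clip_1_slot below 0.012 m and angle between card_1's own z axis and vertical below 0.15 rad) and (z of card_2 in the frame of clip_2_slot between -0.004 and 0.015 m and horizontal distance between card_2 and clip_2_slot below 0.012 m and angle between card_2's own z axis and vertical below 0.15 rad)))); the robot touches nothing.
It fails at once if a card is rammed onto the floor of the spare clip's slot with more than 25 N (contact force between any of card_1, card_2, card_3 and spare_clip_seat above 25 N).
It fails at once if a good clip is emptied (its jaw snaps nearly shut) (value of joint any of clip_1_jaw, clip_2_jaw, clip_3_jaw below -0.108 rad).
It fails at once if a bystander is moved more than 20 mm (distance of any of saucer, tin, flashlight, shoe_horn from where it was at the start of the episode above 0.02 m).
It also fails if it takes over 72 s, if anything falls off the work surface, if the arm or the gripper's body presses on something with over 40 N, if the wrist force passes 120 N, or if a joint passes its speed limit or range.

### The arm

A 6-joint arm with a two-finger parallel gripper is mounted at the origin on the work surface. World frame = base frame: x ahead of the robot, y to its left, z up, the work surface at z = 0. Lengths are in mm, angles in rad, forces in N, time in s.
With the tool pointing down it reaches from about 325 to 925 mm from the base axis. Payload 3.1 kg.
Tool frame: the origin (TCP) lies at the very end of the fingers, on their centre line; the grasp point (between the pads) lies 19 mm behind it (tcp_to_grasp is the distance from the TCP to the grasp point, in mm); z points along the fingers, y is the line along which they close (so a half turn about z gives the same grasp; the last joint's range is limited). The gripper opens to 85 mm and grips with 20 to 120 N. Pads are 22 mm wide; open, the fingers measure 114 mm over their backs; the gripper's body (76 mm by 85 mm) begins 54 mm behind the grasp point. The pads swing forward as they close: fully open they stand 13 mm farther back than shut.
Start: joints at [-1.315, 0.217, 1.613, -0, 1.311, -0.112], TCP at [224.749, -583.204, 231.3] pointing down, gripper open.
Joint ranges: [-2.75, 2.75], [-0.78, 2.1], [0.31, 2.55], [-1.13, 4.27], [0.13, 2.63], [-2.58, 2.58]. Speed limits (rad/s): [2.79, 2.79, 3.14, 3.14, 3.14, 3.14].

### API

Orientations are given as a unit quaternion [x, y, z, w].
In Python, from rig import * gives the robot as it stands.
- The arm moves only by the tool move_arm, never from a script. Its argument "targets" is text: rows parted by semicolons, each of 7 numbers parted by spaces: the shift along the tool's x, y, z in m, then the turn, a rotation vector about the tool's x, y, z in rad, then the finger opening in m, from 0 to 0.0854. In form: x y z wx wy wz grip; .... A call has 1 to 12 rows; each row is the pose to reach, as a shift and turn from the pose commanded when the call began, along the tool's axes at that moment; what a row does not reach only later rows make up. A row lasts 1/12 s, in which the tool goes at most 41.7 mm and 7.16 degrees, less where a joint would pass 70% of its speed; a pose out of reach is approached as far as the arm can. A call with a gripper value outside its range is refused whole. The fingers move at their own pace and stop on an object; "force" is the grip in N (left out, the last holds). Time passes only in rows, so rows that repeat a pose let the fingers close. It gives the time, the measured TCP pose, the force, the opening and the grip force at its end, in the units of the state.
- sense(): the state, without advancing time (a new reading comes with each control period).
- grab_frame(name): name is "side" or "top" or "wrist"; returns (picture, depth): 384x512x3 uint8, blue, green, red; 384x512 float32, mm along the optical axis (not along the pixel's ray), 0 where there is no reading.
- calibration(name): a dict with "fx", "fy", "cx", "cy" (pixels), "R" (3x3) and "t" (3): a world point X has camera coordinates R X + t; the wrist camera has in their place "T_tool_cam" (4x4, takes a point from camera to tool coordinates, whose origin is the TCP and whose axes are the flange's). Camera axes: x right, y down, z forward; pixel columns grow to the right and rows downward; lengths in mm; the calibration is good to about 2 mm. A picture is of the moment at which its call begins: read the wrist's pose just before it. calibration takes no time and is no camera call.
- hand_in(): hands the job in; it is judged then, once.
The state is a dict: "t": time; "joints": joint angles; "qvel": joint speeds; "tau": joint torques, N m; "tcp_pos": TCP position; "tcp_rot": TCP orientation; "wrist_force": force on the tool from outside, world axes, zero at the start; "moment": the same for the moment, N m; "opening": opening from 0.0 (shut) to 1.0 (fully open); "grip_force": force on a finger pad.
Only numpy, scipy, OpenCV 4.12 (cv2) and the standard library are available. Lean on these libraries where they do the work, as an engineer would, in place of code of your own. Each camera call takes 0.05 s, during which the arm holds its last target. There are 200 camera calls.

## Working session

There is one attempt and no reset: what is moved stays moved. The work goes in short steps, Python scripts to look and compute and a tool call to move; the robot and the scene stay as the last step left them, time stands still between calls to the robot, and variables do not carry over. Pictures are saved under pics/ and viewed, at most 10 in all, crops included, and the job is handed in when it is done.

Besides the shell and the picture viewer there is one more tool, called by a JSON object that holds its "fn" and its "kwargs", one argument or row to a line. move_arm: Moves the arm, as the interface text tells. Its arguments: {"type":"object","properties":{"targets":{"type":"string"},"force":{"type":"number"}},"required":["targets"]}

```bash
mkdir -p pics; ls
python3 - <<'E'
from rig import *
import cv2,numpy as np
s=sense();print(s)
for n in ["top","side"]:
    p,d=grab_frame(n);cv2.imwrite(f"pics/{n}0.png",p);np.save(f"pics/{n}0.npy",d);print(n,calibration(n))
print(calibration("wrist"))
E
```

```text
pics
{'t': 0.0, 'joints': array([-1.31521984e+00,  2.17747486e-01,  1.61497460e+00,  2.16323931e-05,
        1.31128914e+00, -1.12226286e-01]), 'qvel': array([-6.62324117e-04, -6.03625647e-04,  1.90648789e-04,  1.63434303e-03,
       -1.75717426e-03, -3.97776656e-05]), 'tau': array([-4.50503339e-04, -3.96842515e+01, -3.03857481e+01, -2.71492354e-04,
        9.83718666e-03,  2.72528048e-06]), 'tcp_pos': array([ 224.52832644, -582.38487503,  229.95127786]), 'tcp_rot': array([ 9.83137534e-01,  1.82863681e-01, -7.61778505e-05, -1.20693207e-03]), 'wrist_force': array([-0.92764917,  0.13062926, -0.18819613]), 'moment': array([ 0.01247222,  0.0404914 , -0.03774603]), 'grip_force': 0.0, 'opening': 1.0007546499196531}
top {'fx': 448.053987567283, 'fy': 448.053987567283, 'cx': 258.21943741207565, 'cy': 195.2214496374368, 'R': array([[-0.0865455 , -0.99624182,  0.00348094],
       [-0.97396018,  0.08387388, -0.21063413],
       [ 0.20955057, -0.02161973, -0.97755877]]), 't': array([  45.43129552,  589.73998454, 1241.6845458 ])}
side {'fx': 346.9042074313239, 'fy': 346.9042074313239, 'cx': 256.2778628337443, 'cy': 191.2791447849218, 'R': array([[-0.71430395, -0.69968634,  0.01445323],
       [-0.38555097,  0.37620228, -0.84250952],
       [ 0.58405507, -0.60738033, -0.53848752]]), 't': array([432.89868172, 276.35440761, 571.624303  ])}
{'fx': 275.7425881144116, 'fy': 275.7425881144116, 'cx': 253.892001345713, 'cy': 187.28206777884088, 'T_tool_cam': array([[ 7.19227511e-04, -9.55404773e-01, -2.95298497e-01,
         7.60918781e+01],
       [ 9.99999735e-01,  6.53616572e-04,  3.20892010e-04,
         1.19653812e+00],
       [-1.13569767e-04, -2.95298649e-01,  9.55404990e-01,
        -1.42637385e+02],
       [ 0.00000000e+00,  0.00000000e+00,  0.00000000e+00,
         1.00000000e+00]])}
```

View pics/top0.png

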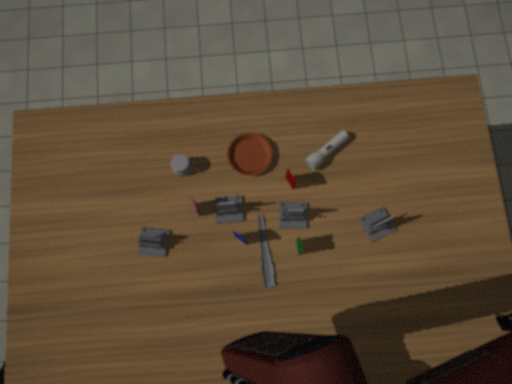

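View pics/side0.png

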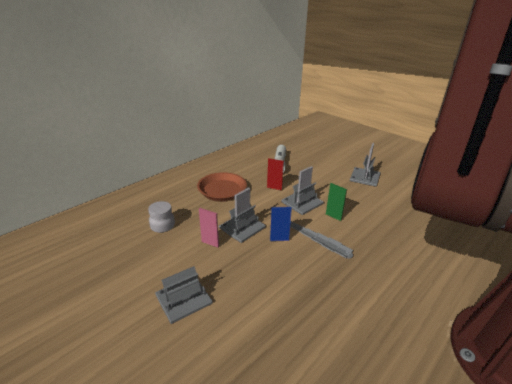

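The top view shows four clips, at about (155,241), (230,208), (294,215) and (379,224). The side view shows the clip at (184,293) empty, so the one at top (155,241) is the spare. The pink, blue, red and green cards are look-alikes standing free. I'll measure the clips and cards from depth.

```bash
cat > h.py <<'E'
import numpy as np,cv2
from rig import *
from scipy.spatial.transform import Rotation as Ro
def cloud(d,c,T=None):
    h,w=d.shape;v,u=np.mgrid[:h,:w].astype(float)
    P=np.stack([(u-c["cx"])/c["fx"]*d,(v-c["cy"])/c["fy"]*d,d],-1)
    if T is not None: return P@T[:3,:3].T+T[:3,3]
    return (P-c["t"])@c["R"]
def wristT(s):
    M=np.eye(4);M[:3,:3]=Ro.from_quat(s["tcp_rot"]).as_matrix();M[:3,3]=s["tcp_pos"]
    return M@calibration("wrist")["T_tool_cam"]
E
python3 - <<'E'
from h import *
p=cv2.imread("pics/top0.png");d=np.load("pics/top0.npy");X=cloud(d,calibration("top"))
tiles=[]
for u,v in [(155,241),(230,208),(294,215),(379,224)]:
    sl=(slice(v-22,v+23),slice(u-22,u+23));Q=X[sl].reshape(-1,3)
    print((u,v),X[v-20,u-20].round())
    for lo,hi in [(5,20),(40,75),(80,115)]:
        m=(Q[:,2]>lo)&(Q[:,2]<hi)
        if m.sum()>4:
            r=cv2.minAreaRect(Q[m,:2].astype(np.float32));print(lo,hi,m.sum(),np.round(r[0]),np.round(r[1]),round(r[2]),Q[m].mean(0).round(),np.percentile(Q[m,2],[5,50,95]).round())
    tiles.append(cv2.resize(p[sl],(300,290),interpolation=cv2.INTER_CUBIC))
cv2.imwrite("pics/clips.png",np.vstack([np.hstack(tiles[:2]),np.hstack(tiles[2:])])*1)
for n,(u,v) in dict(sauc=(250,154),tin=(180,164),fl=(330,150),horn=(267,252),pink=(196,207),blue=(241,238),red=(291,178),green=(300,246)).items(): print(n,X[v,u].round())
E
```

```text
(155, 241) [557. 369.   3.]
5 20 496 [492. 310.] [132. 131.] 85 [489. 313.   9.] [ 5.  9. 14.]
40 75 166 [489. 316.] [65. 23.] 77 [490. 316.  55.] [44. 56. 64.]
(230, 208) [639. 138.   5.]
5 20 451 [575.  77.] [137. 115.] 74 [567.  83.   9.] [ 5.  9. 14.]
40 75 132 [567.  86.] [63. 28.] 88 [565.  84.  57.] [46. 58. 69.]
80 115 59 [567.  86.] [ 6. 43.] 0 [566.  86. 100.] [ 82. 103. 110.]
(294, 215) [603. -55.  -5.]
5 20 454 [ 535. -106.] [127. 135.] 85 [ 531. -103.    9.] [ 5.  9. 14.]
40 75 137 [ 530. -105.] [64. 24.] 85 [ 529. -104.   57.] [44. 57. 72.]
80 115 53 [497. -98.] [42. 76.] 78 [ 527. -104.  100.] [ 86. 103. 109.]
(379, 224) [ 552. -311.   -2.]
5 20 533 [ 482. -358.] [130. 130.] 83 [ 482. -350.   10.] [ 6.  9. 14.]
40 75 169 [ 482. -354.] [27. 65.] 21 [ 481. -353.   57.] [45. 58. 65.]
80 115 40 [ 482. -355.] [ 5. 44.] 21 [ 481. -353.  104.] [ 89. 105. 110.]
sauc [736.   7.   5.]
tin [709. 218.  52.]
fl [ 718. -235.   38.]
horn [431. -18.   1.]
pink [569. 175.  78.]
blue [468.  53.  94.]
red [ 631. -104.   77.]
green [ 432. -108.   88.]
```

View pics/clips.png

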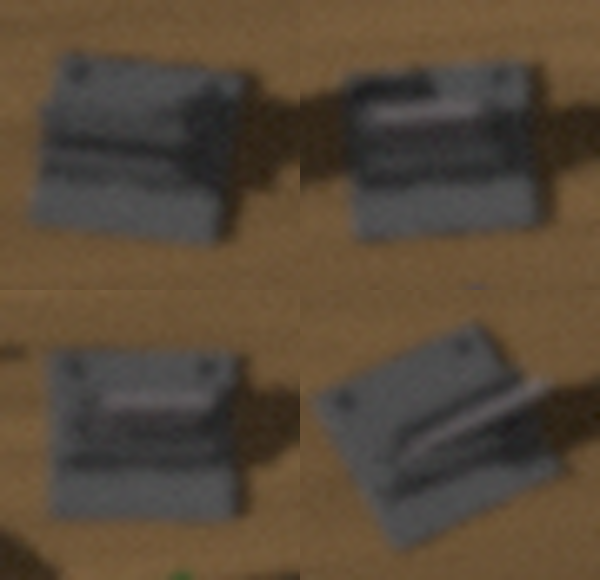

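The crops show cards standing in the other three clips: A at world (566,86), B at (527,-104) and D at (481,-354), the last one turned. Next I'll refine the pose of each, spare included, and add a helper that works out the moves.

```bash
cat >> h.py <<'E'
def go(x,y,z,yaw):
    """tool-frame shift [m] & rotvec to put TCP at world mm, tool x at yaw, pointing down"""
    s=sense();R0=Ro.from_quat(s["tcp_rot"]);R1=Ro.from_euler("z",yaw)*Ro.from_quat([1,0,0,0])
    sh=R0.inv().apply(np.array([x,y,z])-s["tcp_pos"])/1000;rv=(R0.inv()*R1).as_rotvec()
    print("pos",s["tcp_pos"].round(1),"shift",sh.round(4),"rot",rv.round(4),"yaw",round(R0.as_matrix()[1,0] and np.arctan2(*R0.as_matrix()[[1,0],0]),4))
def fit(Q,name):
    Q=Q[:,:];c=np.median(Q[:,:2],0)
    w,V=np.linalg.eigh(np.cov((Q[:,:2]).T));l=V[:,1];l=l*np.sign(l[1]);t=(Q[:,:2]-c)@l;n=np.array([l[1],-l[0]]);q=(Q[:,:2]-c)@n
    a=c+l*(np.percentile(t,2)+np.percentile(t,98))/2+n*np.median(q)
    print(name,len(Q),"centre",a.round(1),"len",np.ptp(t).round(1),"thick",np.percentile(q,[5,95]).round(1),"yaw(x axis)",np.arctan2(n[1],n[0]).round(4),"z",np.percentile(Q[:,2],[5,50,95]).round(1))
E
python3 - <<'E'
from h import *
X=cloud(np.load("pics/top0.npy"),calibration("top")).reshape(-1,3)
S=cloud(grab_frame("side")[1],calibration("side")).reshape(-1,3)
for nm,c in dict(A=(566,86),B=(528,-104),D=(481,-354),S=(490,316)).items():
    for src,Y in (("top",X),("side",S)):
        r=np.hypot(*(Y[:,:2]-c).T)
        if nm!="S": fit(Y[(r<30)&(Y[:,2]>98)&(Y[:,2]<115)],nm+" card "+src); 
        fit(Y[(r<45)&(Y[:,2]>52)&(Y[:,2]<64)],nm+" jaw "+src)
        fit(Y[(r<62)&(Y[:,2]>6)&(Y[:,2]<12)],nm+" base "+src)
go(481,-354,170,0.36)
E
```

```text
A card top 41 centre [566.   85.9] len 42.9 thick [-1.7  3.6] yaw(x axis) 0.0034 z [ 99.6 105.5 110. ]
A jaw top 75 centre [559.8  84.9] len 61.9 thick [-6.7 19.6] yaw(x axis) 0.0416 z [52.8 58.5 63.4]
A base top 326 centre [563.1  82.9] len 112.7 thick [-29.9  54.5] yaw(x axis) 0.6639 z [ 6.3  8.9 11.5]
A card side 73 centre [565.7  88.6] len 45.2 thick [-1.6  4.2] yaw(x axis) -0.0014 z [ 98.7 104.7 107.1]
A jaw side 148 centre [564.2  89.9] len 65.2 thick [-12.2   9.7] yaw(x axis) -0.2378 z [52.9 59.1 63. ]
A base side 418 centre [556.3  97.1] len 112.2 thick [-22.   36.9] yaw(x axis) -0.7026 z [ 6.8  8.5 10.4]
B card top 36 centre [ 530.3 -104.6] len 42.4 thick [-1.6  3.5] yaw(x axis) -0.1236 z [ 99.9 105.  109.4]
B jaw top 74 centre [ 523.  -105.4] len 62.1 thick [-6.1 17.7] yaw(x axis) -0.0638 z [53.  57.9 63.1]
B base top 325 centre [ 532.9 -103.2] len 104.6 thick [-42.9  41.8] yaw(x axis) 0.9981 z [ 6.4  8.9 11.6]
B card side 53 centre [ 529.9 -102.9] len 44.6 thick [-1.6  3.6] yaw(x axis) -0.0887 z [ 99.  104.5 107. ]
B jaw side 110 centre [ 528.1 -100.3] len 66.5 thick [-11.
[... 599 characters left out ...]
7.  -350.4] len 66.5 thick [-13.9  11.4] yaw(x axis) 0.3707 z [53.3 58.7 63.2]
D base side 277 centre [ 483.4 -343.9] len 111.3 thick [-48.4  36.9] yaw(x axis) 1.2922 z [ 6.5  8.3 10.4]
S jaw top 105 centre [493.6 315.4] len 63.4 thick [-12.7   8.3] yaw(x axis) -0.2346 z [52.5 58.5 63.2]
S base top 370 centre [488.5 311.3] len 104.2 thick [-33.4  42.4] yaw(x axis) 1.3717 z [ 6.3  8.5 11.5]
S jaw side 363 centre [494.5 316.8] len 64.2 thick [-13.4   6.8] yaw(x axis) -0.1973 z [52.7 58.4 62.7]
S base side 761 centre [474.2 331.3] len 109.0 thick [-18.  39.] yaw(x axis) -0.6932 z [ 7.1  8.8 10.5]
pos [ 224.6 -582.6  230.2] shift [ 0.3214 -0.121   0.0605] rot [-0.0019 -0.0002  0.0078] yaw 0.3678
```

{"fn": "move_arm", "kwargs": {
  "targets": "0.3224 -0.121 0.06 -0.002 0 0.002 0.085;0.3224 -0.121 0.06 -0.002 0 0.002 0.085;0.3224 -0.121 0.06 -0.002 0 0.002 0.085;0.3224 -0.121 0.06 -0.002 0 0.002 0.085;0.3224 -0.121 0.06 -0.002 0 0.002 0.085;0.3224 -0.121 0.06 -0.002 0 0.002 0.085;0.3224 -0.121 0.06 -0.002 0 0.002 0.085;0.3224 -0.121 0.06 -0.002 0 0.002 0.085;0.3224 -0.121 0.06 -0.002 0 0.002 0.085;0.3224 -0.121 0.06 -0.002 0 0.002 0.085;0.3224 -0.121 0.06 -0.002 0 0.002 0.085;0.3224 -0.121 0.06 -0.002 0 0.002 0.085"
}}

```text
t: 1.15
tcp_pos: [481.6, -354.8, 171.2]
tcp_rot: [0.983, 0.182, -0.0, 0.001]
wrist_force: [0.2, -0.0, 0.3]
opening: 0.997
grip_force: 0.0
```

```bash
cat >> h.py <<'E'
def look(name,c,card=True):
    s=sense();p,d=grab_frame("wrist");cv2.imwrite(f"pics/{name}.png",p)
    Y=cloud(d,calibration("wrist"),wristT(s)).reshape(-1,3)[d.ravel()>0];r=np.hypot(*(Y[:,:2]-c).T);np.save(f"pics/{name}.npy",Y)
    if card: fit(Y[(r<30)&(Y[:,2]>96)&(Y[:,2]<115)],name+" card")
    fit(Y[(r<45)&(Y[:,2]>57)&(Y[:,2]<64)],name+" jaw top")
    print("fz",s["wrist_force"].round(2),"t",s["t"])
E
python3 - <<'E'
from h import *
look("wD",(482,-353.5)); go(482,-353.5,75,.366)
E
```

```text
wD card 579 centre [ 486.6 -354.4] len 43.7 thick [-3.4  1.8] yaw(x axis) 0.3657 z [ 97.1 106.6 107.9]
wD jaw top 478 centre [ 494.3 -351.2] len 63.3 thick [-18.6   5.6] yaw(x axis) 0.3875 z [58.3 62.  63.4]
fz [ 0.17 -0.01  0.35] t 1.15
pos [ 481.4 -355.3  171.4] shift [ 0.0013 -0.0017  0.0964] rot [ 0.0024  0.0005 -0.0013] yaw 0.3647
```

View pics/wD.png

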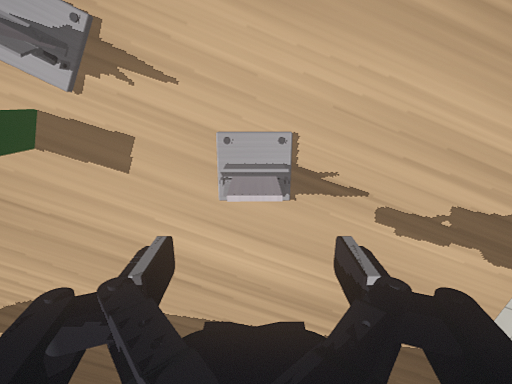

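{"fn": "move_arm", "kwargs": {
  "targets": "0.0034 -0.0002 0.03 0.0024 0 -0.001 0.085;0.0034 -0.0002 0.06 0.0024 0 -0.001 0.085;0.0034 -0.0002 0.085 0.0024 0 -0.001 0.085;0.0034 -0.0002 0.0965 0.0024 0 -0.001 0.085;0.0034 -0.0002 0.0965 0.0024 0 -0.001 0.07;0.0034 -0.0002 0.0965 0.0024 0 -0.001 0.055;0.0034 -0.0002 0.0965 0.0024 0 -0.001 0.048;0.0034 -0.0002 0.0965 0.0024 0 -0.001 0.035;0.0034 -0.0002 0.0965 0.0024 0 -0.001 0.035;0.0034 -0.0002 0.0965 0.0024 0 -0.001 0.035;0.0034 -0.0002 0.0965 0.0024 0 -0.001 0.035;0.0034 -0.0002 0.0965 0.0024 0 -0.001 0.035",
  "force": 60
}}

```text
t: 2.2
tcp_pos: [486.3, -354.3, 77.6]
tcp_rot: [0.983, 0.182, 0.001, 0.001]
wrist_force: [-1.4, 1.1, 6.3]
opening: 0.497
grip_force: 60.9
```

Run:
```python
from h import *
s=sense();print(s["tcp_pos"],s["wrist_force"],s["moment"],s["opening"],s["grip_force"])
look("wD2",(484,-354))
```

```text
[ 486.32816135 -354.25309761   77.55466804] [-1.41847256  1.06116772  6.3346795 ] [ 0.28120485  0.41577768 -0.0514598 ] 0.4974891949613557 60.90319275856018
wD2 card 2827 centre [ 486.9 -352.4] len 55.0 thick [-6.2 10.6] yaw(x axis) 0.3119 z [ 97.2 106.  112.9]
wD2 jaw top 871 centre [ 495.  -351.2] len 63.8 thick [-5.1  5.7] yaw(x axis) 0.3533 z [57.9 62.2 63.5]
fz [-1.42  1.06  6.33] t 2.2
```

View pics/wD2.png

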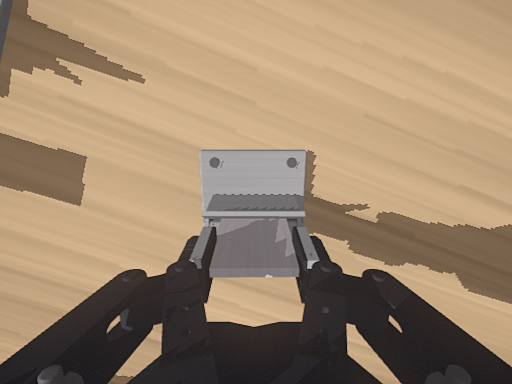

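{"fn": "move_arm", "kwargs": {
  "targets": "0 0 -0.001 0 0 0 0.035;0 0 -0.002 0 0 0 0.035;0 0 -0.003 0 0 0 0.035;0 0 -0.004 0 0 0 0.035"
}}

```text
t: 2.58
tcp_pos: [486.0, -354.0, 78.0]
tcp_rot: [0.983, 0.182, 0.001, 0.001]
wrist_force: [4.4, -4.5, -10.4]
opening: 0.503
grip_force: 62.2
```

{"fn": "move_arm", "kwargs": {
  "targets": "0 0 -0.001 0 0 0 0.035"
}}

```text
t: 2.67
tcp_pos: [485.9, -353.8, 78.5]
tcp_rot: [0.983, 0.182, 0.001, 0.001]
wrist_force: [4.4, -3.5, -11.1]
opening: 0.496
grip_force: 62.2
```

{"fn": "move_arm", "kwargs": {
  "targets": "0 0 -0.001 0 0 0 0.035"
}}

```text
t: 2.75
tcp_pos: [485.7, -353.5, 79.2]
tcp_rot: [0.983, 0.182, 0.001, 0.001]
wrist_force: [5.6, -4.1, -10.9]
opening: 0.496
grip_force: 62.2
```

{"fn": "move_arm", "kwargs": {
  "targets": "0 0 -0.001 0 0 0 0.035;0 0 -0.002 0 0 0 0.035;0 0 -0.003 0 0 0 0.035"
}}

```text
t: 3.0
tcp_pos: [485.3, -352.6, 81.7]
tcp_rot: [0.983, 0.182, 0.0, -0.001]
wrist_force: [3.9, -2.8, -11.1]
opening: 0.496
grip_force: 62.2
```

{"fn": "move_arm", "kwargs": {
  "targets": "0 0 -0.001 0 0 0 0.035"
}}

```text
t: 3.08
tcp_pos: [485.1, -352.3, 82.9]
tcp_rot: [0.983, 0.182, -0.0, -0.001]
wrist_force: [4.9, -1.7, -9.9]
opening: 0.493
grip_force: 62.3
```

{"fn": "move_arm", "kwargs": {
  "targets": "0 0 0 0 0 0 0.06;0 0 0 0 0 0 0.085;0 0 0 0 0 0 0.085;0 0 0 0 0 0 0.085;0 0 0 0 0 0 0.085;0 0 -0.03 0 0 0 0.085;0 0 -0.06 0 0 0 0.085;0 0 -0.09 0 0 0 0.085;0 0 -0.09 0 0 0 0.085;0 0 -0.09 0 0 0 0.085"
}}

```text
t: 3.92
tcp_pos: [486.9, -354.7, 178.4]
tcp_rot: [0.983, 0.182, 0.002, 0.002]
wrist_force: [0.5, 0.4, -0.5]
opening: 0.995
grip_force: 0.0
```

Run:
```python
from h import *
look("wD3",(485,-353.5)); go(532,-104,175,-.105)
```

```text
wD3 card 654 centre [ 486.5 -352.7] len 43.6 thick [-3.1  1.5] yaw(x axis) 0.3646 z [ 98.2 111.7 113.9]
wD3 jaw top 428 centre [ 493.9 -352.1] len 63.3 thick [-16.1   7.3] yaw(x axis) 0.2901 z [57.5 61.5 63.6]
fz [ 0.48  0.41 -0.52] t 3.9167
pos [ 485.6 -353.6  176. ] shift [ 0.1328 -0.2163  0.0008] rot [ 0.0011 -0.0011  0.4718] yaw 0.3668
```

{"fn": "move_arm", "kwargs": {
  "targets": "0.033 -0.054 0 0 0 0.12 0.085;0.067 -0.108 0 0 0 0.24 0.085;0.1 -0.163 0.001 0.001 -0.001 0.36 0.085;0.133 -0.216 0.001 0.001 -0.001 0.472 0.085;0.133 -0.216 0.001 0.001 -0.001 0.472 0.085;0.133 -0.216 0.001 0.001 -0.001 0.472 0.085;0.133 -0.216 0.001 0.001 -0.001 0.472 0.085;0.133 -0.216 0.001 0.001 -0.001 0.472 0.085;0.133 -0.216 0.001 0.001 -0.001 0.472 0.085;0.133 -0.216 0.001 0.001 -0.001 0.472 0.085"
}}

```text
t: 4.8
tcp_pos: [531.3, -105.0, 173.0]
tcp_rot: [0.999, -0.053, -0.002, -0.0]
wrist_force: [1.3, -0.1, 0.1]
opening: 0.992
grip_force: 0.0
```

Run:
```python
from h import *
look("wB",(532,-104)); go(532,-104,77,-.105)
```

```text
wB card 556 centre [ 535.6 -105.4] len 43.9 thick [-3.3  1.6] yaw(x axis) -0.0961 z [ 97.5 106.4 107.9]
wB jaw top 467 centre [ 544.2 -106. ] len 63.5 thick [-20.5   3.6] yaw(x axis) -0.1168 z [57.5 61.7 63.4]
fz [ 1.3  -0.09  0.09] t 4.8
pos [ 531.4 -105.3  173.2] shift [ 0.0007 -0.0013  0.0962] rot [-0.0008  0.0026 -0.0021] yaw -0.1071
```

{"fn": "move_arm", "kwargs": {
  "targets": "0.003 -0.0005 0.03 -0.001 0.002 -0.006 0.085;0.003 -0.0005 0.06 -0.001 0.002 -0.006 0.085;0.003 -0.0005 0.085 -0.001 0.002 -0.006 0.085;0.003 -0.0005 0.0965 -0.001 0.002 -0.006 0.085;0.003 -0.0005 0.0965 -0.001 0.002 -0.006 0.07;0.003 -0.0005 0.0965 -0.001 0.002 -0.006 0.055;0.003 -0.0005 0.0965 -0.001 0.002 -0.006 0.048;0.003 -0.0005 0.0965 -0.001 0.002 -0.006 0.035;0.003 -0.0005 0.0965 -0.001 0.002 -0.006 0.035;0.003 -0.0005 0.0965 -0.001 0.002 -0.006 0.035;0.003 -0.0005 0.0965 -0.001 0.002 -0.006 0.035;0.003 -0.0005 0.0965 -0.001 0.002 -0.006 0.035"
}}

```text
t: 5.85
tcp_pos: [536.8, -104.5, 79.8]
tcp_rot: [0.999, -0.049, 0.002, 0.001]
wrist_force: [-0.4, -2.0, 6.2]
opening: 0.499
grip_force: 61.1
```

{"fn": "move_arm", "kwargs": {
  "targets": "0 0 -0.001 0 0 0 0.035;0 0 -0.002 0 0 0 0.035;0 0 -0.003 0 0 0 0.035;0 0 -0.004 0 0 0 0.035"
}}

```text
t: 6.18
tcp_pos: [535.6, -103.5, 81.4]
tcp_rot: [0.999, -0.05, 0.001, -0.0]
wrist_force: [2.4, -1.2, -2.4]
opening: 0.495
grip_force: 61.0
```

{"fn": "move_arm", "kwargs": {
  "targets": "0 0 -0.001 0 0 0 0.035"
}}

```text
t: 6.27
tcp_pos: [535.5, -103.3, 82.4]
tcp_rot: [0.999, -0.05, 0.001, -0.0]
wrist_force: [3.3, 0.0, -2.6]
opening: 0.493
grip_force: 61.0
```

{"fn": "move_arm", "kwargs": {
  "targets": "0 0 -0.001 0 0 0 0.035"
}}

```text
t: 6.35
tcp_pos: [535.4, -103.2, 83.4]
tcp_rot: [0.999, -0.05, 0.001, -0.0]
wrist_force: [3.1, -0.8, -2.7]
opening: 0.496
grip_force: 61.0
```

B slides at about 3 N against D's 11 N. I'll finish its draw and release it, then test A.

{"fn": "move_arm", "kwargs": {
  "targets": "0 0 -0.0012 0 0 0 0.035"
}}

```text
t: 6.43
tcp_pos: [535.2, -103.2, 84.6]
tcp_rot: [0.999, -0.05, 0.001, -0.0]
wrist_force: [3.6, 0.5, -3.0]
opening: 0.493
grip_force: 61.0
```

{"fn": "move_arm", "kwargs": {
  "targets": "0 0 0 0 0 0 0.06;0 0 0 0 0 0 0.085;0 0 0 0 0 0 0.085;0 0 0 0 0 0 0.085;0 0 0 0 0 0 0.085;0 0 -0.03 0 0 0 0.085;0 0 -0.06 0 0 0 0.085;0 0 -0.09 0 0 0 0.085;0 0 -0.09 0 0 0 0.085;0 0 -0.09 0 0 0 0.085"
}}

```text
t: 7.27
tcp_pos: [536.5, -104.1, 177.4]
tcp_rot: [0.999, -0.05, 0.003, 0.001]
wrist_force: [0.1, -0.4, -0.0]
opening: 0.996
grip_force: 0.0
```

Run:
```python
from h import *
look("wB2",(534,-104)); go(568,87,175,0)
```

```text
wB2 card 655 centre [ 536.1 -103.9] len 43.8 thick [-3.5  1.3] yaw(x axis) -0.0952 z [ 98.2 111.2 113.2]
wB2 jaw top 450 centre [ 543.7 -106.3] len 63.7 thick [-20.7   4.1] yaw(x axis) -0.1558 z [58.1 62.  63.4]
fz [ 0.14 -0.42 -0.01] t 7.2667
pos [ 535.  -103.6  175.2] shift [ 0.014  -0.193   0.0002] rot [ 0.0003 -0.0017 -0.0991] yaw -0.0991
```

{"fn": "move_arm", "kwargs": {
  "targets": "0.003 -0.04 0 0 -0.002 -0.05 0.085;0.006 -0.08 0 0 -0.002 -0.099 0.085;0.009 -0.12 0 0 -0.002 -0.099 0.085;0.012 -0.16 0 0 -0.002 -0.099 0.085;0.014 -0.193 0 0 -0.002 -0.099 0.085;0.014 -0.193 0 0 -0.002 -0.099 0.085;0.014 -0.193 0 0 -0.002 -0.099 0.085;0.014 -0.193 0 0 -0.002 -0.099 0.085;0.014 -0.193 0 0 -0.002 -0.099 0.085"
}}

```text
t: 8.07
tcp_pos: [566.9, 85.9, 173.4]
tcp_rot: [1.0, -0.001, -0.002, 0.0]
wrist_force: [0.9, -0.6, 1.4]
opening: 0.994
grip_force: 0.0
```

Run:
```python
from h import *
look("wA",(568,87)); go(570.5,86.5,77,0)
```

```text
wA card 539 centre [571.8  86.2] len 43.7 thick [-3.9  0.9] yaw(x axis) -0.0001 z [ 97.5 106.5 108. ]
wA jaw top 465 centre [579.5  86.2] len 63.6 thick [-20.6   3.3] yaw(x axis) -0.0216 z [57.4 61.6 63.6]
fz [ 0.94 -0.56  1.43] t 8.0667
pos [567.2  85.7 173.7] shift [ 0.0036 -0.0008  0.0967] rot [ 0.0003  0.0032 -0.002 ] yaw -0.002
```

{"fn": "move_arm", "kwargs": {
  "targets": "0.0036 -0.0008 0.03 0 0.003 -0.002 0.085;0.0036 -0.0008 0.06 0 0.003 -0.002 0.085;0.0036 -0.0008 0.085 0 0.003 -0.002 0.085;0.0036 -0.0008 0.0967 0 0.003 -0.002 0.085;0.0036 -0.0008 0.0967 0 0.003 -0.002 0.07;0.0036 -0.0008 0.0967 0 0.003 -0.002 0.055;0.0036 -0.0008 0.0967 0 0.003 -0.002 0.048;0.0036 -0.0008 0.0967 0 0.003 -0.002 0.035;0.0036 -0.0008 0.0967 0 0.003 -0.002 0.035;0.0036 -0.0008 0.0967 0 0.003 -0.002 0.035;0.0036 -0.0008 0.0967 0 0.003 -0.002 0.035;0.0036 -0.0008 0.0967 0 0.003 -0.002 0.035"
}}

```text
t: 9.12
tcp_pos: [573.4, 87.4, 80.5]
tcp_rot: [1.0, 0.001, 0.003, 0.0]
wrist_force: [-0.7, -1.5, 6.1]
opening: 0.496
grip_force: 61.1
```

{"fn": "move_arm", "kwargs": {
  "targets": "0 0 -0.001 0 0 0 0.035;0 0 -0.002 0 0 0 0.035;0 0 -0.003 0 0 0 0.035;0 0 -0.004 0 0 0 0.035"
}}

```text
t: 9.45
tcp_pos: [572.2, 87.5, 80.9]
tcp_rot: [1.0, 0.001, 0.002, 0.0]
wrist_force: [6.6, -2.3, -10.0]
opening: 0.496
grip_force: 62.0
```

{"fn": "move_arm", "kwargs": {
  "targets": "0 0 -0.001 0 0 0 0.035;0 0 -0.002 0 0 0 0.035"
}}

```text
t: 9.62
tcp_pos: [571.9, 87.8, 82.3]
tcp_rot: [1.0, 0.001, 0.002, -0.0]
wrist_force: [6.5, -0.7, -10.1]
opening: 0.495
grip_force: 62.0
```

{"fn": "move_arm", "kwargs": {
  "targets": "0 0 -0.001 0 0 0 0.035;0 0 -0.002 0 0 0 0.035"
}}

```text
t: 9.78
tcp_pos: [571.8, 88.0, 84.1]
tcp_rot: [1.0, 0.001, 0.002, -0.0]
wrist_force: [5.9, -1.4, -9.3]
opening: 0.49
grip_force: 62.0
```

{"fn": "move_arm", "kwargs": {
  "targets": "0 0 -0.001 0 0 0 0.035;0 0 -0.001 0 0 0 0.06;0 0 -0.001 0 0 0 0.085;0 0 -0.001 0 0 0 0.085;0 0 -0.001 0 0 0 0.085;0 0 -0.001 0 0 0 0.085;0 0 -0.03 0 0 0 0.085;0 0 -0.06 0 0 0 0.085;0 0 -0.09 0 0 0 0.085;0 0 -0.09 0 0 0 0.085;0 0 -0.09 0 0 0 0.085"
}}

```text
t: 10.7
tcp_pos: [573.2, 88.1, 179.2]
tcp_rot: [1.0, 0.001, 0.004, -0.0]
wrist_force: [0.7, -0.2, 0.4]
opening: 0.996
grip_force: 0.0
```

Run:
```python
from h import *
look("wA2",(570,87)); go(492,316,175,-.18)
```

```text
wA2 card 654 centre [572.1  87.6] len 43.9 thick [-4.3  0.6] yaw(x axis) 0.0049 z [ 97.5 110.9 112.8]
wA2 jaw top 443 centre [579.7  85.9] len 63.4 thick [-20.2   3.5] yaw(x axis) -0.0435 z [57.4 61.7 63.3]
fz [ 0.73 -0.19  0.39] t 10.7
pos [571.5  88.  176.8] shift [-0.0791 -0.2281  0.0017] rot [-0.0006 -0.0033  0.1819] yaw 0.0019
```

{"fn": "move_arm", "kwargs": {
  "targets": "-0.013 -0.038 0 -0.001 -0.003 0.09 0.085;-0.026 -0.076 0 -0.001 -0.003 0.182 0.085;-0.04 -0.115 0 -0.001 -0.003 0.182 0.085;-0.053 -0.153 0 -0.001 -0.003 0.182 0.085;-0.066 -0.191 0.001 -0.001 -0.003 0.182 0.085;-0.079 -0.228 0.002 -0.001 -0.003 0.182 0.085;-0.079 -0.228 0.002 -0.001 -0.003 0.182 0.085;-0.079 -0.228 0.002 -0.001 -0.003 0.182 0.085;-0.079 -0.228 0.002 -0.001 -0.003 0.182 0.085;-0.079 -0.228 0.002 -0.001 -0.003 0.182 0.085;-0.079 -0.228 0.002 -0.001 -0.003 0.182 0.085"
}}

```text
t: 11.67
tcp_pos: [492.0, 314.2, 173.2]
tcp_rot: [0.996, -0.091, -0.001, 0.001]
wrist_force: [0.5, 0.3, -0.5]
opening: 0.995
grip_force: 0.0
```

Run:
```python
from h import *
look("wS",(492,316),False); go(492,316,175,-.18)
a=cv2.imread("pics/wS.png")[110:230,190:320];b=cv2.imread("pics/wA2.png")[110:230,190:320]
cv2.imwrite("pics/cmp.png",np.hstack([cv2.resize(x,None,fx=3,fy=3) for x in (a,b)]))
```

```text
wS jaw top 664 centre [485.5 318.4] len 63.9 thick [-8.4 13.3] yaw(x axis) -0.2184 z [57.6 61.2 63.2]
fz [ 0.51  0.33 -0.5 ] t 11.6667
pos [492.2 314.3 173.4] shift [-0.0005 -0.0016 -0.0016] rot [ 0.0014  0.0018 -0.0024] yaw -0.1824
```

View pics/cmp.png

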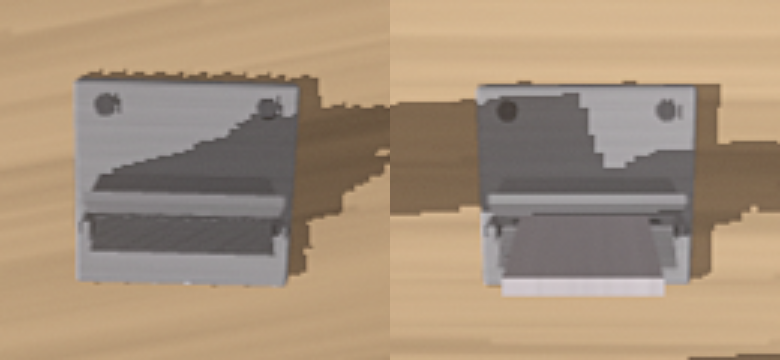

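The left crop is the empty spare and the right is clip A, both the same way round with screw holes on the far side. I'll compare height profiles across the slot.

Run:
```python
from h import *
for nm,c in dict(wA2=(572,87),wB2=(536,-104),wD3=(486,-353),wS=(490,316)).items():
    Y=np.load(f"pics/{nm}.npy")
    # base top: robust rectangle
    r=np.hypot(*(Y[:,:2]-c).T);m=(Y[:,2]>6.5)&(Y[:,2]<11)&(r<64)
    # yaw via edges of the far jaw flared lip (z>58, thin)
    B=Y[m][:,:2]
    best=None
    yaw0=dict(wA2=0,wB2=-.1,wD3=.366,wS=-.19)[nm]
    best=max(((np.histogram((B-c)@[np.cos(a),np.sin(a)],np.arange(-60,70,1))[0][lambda:0] if 0 else 0),a) for a in [yaw0])
    hull=cv2.minAreaRect(B[(np.abs((B-c)@[np.cos(yaw0),np.sin(yaw0)])<52)].astype(np.float32))
    print(nm,"base rect",np.round(hull[0],1),np.round(hull[1],1),round(hull[2],1))
    n=np.array([np.cos(yaw0),np.sin(yaw0)]);l=np.array([-n[1],n[0]])
    q=(Y[:,:2]-c)@n;t=(Y[:,:2]-c)@l
    mm=np.abs(t)<20
    for lo in np.arange(-50,50,2):
        k=mm&(q>=lo)&(q<lo+2)
        if k.sum(): print(f"{lo}:{np.percentile(Y[k,2],10):.0f}-{np.percentile(Y[k,2],90):.0f}",end=" ")
    print()
    k=(np.abs(t)<40)&(q>-10)&(q<25)&(Y[:,2]>58)&(Y[:,2]<66)
    L=Y[k];a,b=np.polyfit(t[k],q[k],1);print("lip tilt",a.round(3),"q at t0",b.round(2),"q pct",np.percentile(q[k],[2,50,98]).round(1),"t range",np.percentile(t[k],[1,99]).round(1))
```

```text
wA2 base rect [571.9  86.2] [79. 84.] 0.2
-50:-1-1 -6:111-112 -4:111-113 -2:79-113 0:54-108 2:53-55 4:9-58 6:8-62 8:9-63 10:252-269 12:257-271 14:9-268 16:8-268 18:11-274 20:273-279 22:9-280 24:8-10 26:8-10 28:8-10 30:8-10 32:8-10 34:8-10 36:8-10 38:4-9 40:-1-1 42:-1-1 44:-1-1 46:-1-1 48:-1-1 
lip tilt -0.005 q at t0 6.9 q pct [ 0.2  8.7 11. ] t range [-31.2  29.5]
wB2 base rect [ 535.9 -105. ] [83.9 80.4] 84.7
-50:-1-1 -6:111-113 -4:111-113 -2:96-113 0:55-108 2:51-52 4:10-55 6:8-60 8:9-64 10:251-268 12:256-269 14:8-10 16:9-267 18:263-276 20:271-277 22:8-277 24:9-10 26:8-10 28:8-10 30:8-10 32:8-10 34:8-10 36:8-10 38:7-10 40:-1-4 42:-1-1 44:-1-1 46:-1-1 48:-1-1 
lip tilt -0.024 q at t0 7.05 q pct [ 0.3  8.7 11.6] t range [-32.1  29.8]
wD3 base rect [ 487.3 -353.9] [79. 84.] 20.9
-50:-1-1 -48:0-1 -6:112-112 -4:112-114 -2:112-114 0:55-110 2:53-54 4:13-57 6:9-61 8:9-254 10:254-269 12:258-271 14:8-10 16:9-270 18:269-277 20:272-278 22:8-10 24:8-10 26:8-10 28:8-10 30:8-10 32:8-10 34:8-10 36:8-10 38:8-10 40:-1-7 42:-1-1 44:-1-1 46:-1-1 48:-1-1 
lip tilt -0.009 q at t0 6.85 q pct [ 0.5  9.1 11.2] t range [-32.4  29.3]
wS base rect [492.  317.1] [83.9 80.3] 77.9
-50:-1-1 -48:-1-1 -46:-0-1 -44:-1-1 -42:-1-1 -38:7-9 -36:8-10 -34:8-10 -32:9-10 -30:8-10 -28:10-10 -12:60-60 -10:60-62 -8:60-62 -6:54-60 -4:50-55 -2:42-49 0:42-46 2:47-51 4:51-55 6:9-56 8:9-62 10:9-63 12:245-261 14:251-265 16:9-266 18:8-262 20:10-267 22:266-272 24:9-273 26:8-10 28:8-10 30:8-10 32:8-10 34:8-10 36:8-10 38:8-10 40:0-9 42:-1-3 44:-0-1 46:-1-1 48:-1-1 
lip tilt 0.016 q at t0 1.94 q pct [-9.4 -4.5 13.2] t range [-29.8  31.8]
```

Base rectangles come out clean at about 80×84. Relative to its base, the far lip of the spare matches A's, so the fixed jaw is on the same side. I'll transfer the card by base-relative offset. B is the weak clip.

Run:
```python
from h import *
go(535.2,-104,175,-.096)
```

```text
pos [492.2 314.3 173.4] shift [ 0.1181  0.4036 -0.0012] rot [ 0.0013  0.0018 -0.0864] yaw -0.1824
```

{"fn": "move_arm", "kwargs": {
  "targets": "0.012 0.04 -0.001 0.001 0.002 -0.086 0.085;0.024 0.08 -0.001 0.001 0.002 -0.086 0.085;0.036 0.12 -0.001 0.001 0.002 -0.086 0.085;0.048 0.16 -0.001 0.001 0.002 -0.086 0.085;0.06 0.2 -0.001 0.001 0.002 -0.086 0.085;0.072 0.24 -0.001 0.001 0.002 -0.086 0.085;0.084 0.28 -0.001 0.001 0.002 -0.086 0.085;0.096 0.32 -0.001 0.001 0.002 -0.086 0.085;0.108 0.36 -0.001 0.001 0.002 -0.086 0.085;0.118 0.4036 -0.001 0.001 0.002 -0.086 0.085;0.118 0.4036 -0.001 0.001 0.002 -0.086 0.085;0.118 0.4036 -0.001 0.001 0.002 -0.086 0.085"
}}

```text
t: 12.72
tcp_pos: [535.4, -106.1, 175.3]
tcp_rot: [0.999, -0.05, 0.001, 0.0]
wrist_force: [-0.3, -0.2, -0.6]
opening: 0.998
grip_force: 0.0
```

{"fn": "move_arm", "kwargs": {
  "targets": "0 0 0 0 0 0 0.085;0 0 0 0 0 0 0.085;0 0 0 0 0 0 0.085"
}}

```text
t: 12.97
tcp_pos: [535.3, -101.1, 174.8]
tcp_rot: [0.999, -0.046, 0.0, -0.0]
wrist_force: [-0.0, -0.2, -0.2]
opening: 0.996
grip_force: 0.0
```

Run:
```python
from h import *
go(535.5,-103.8,80,-.096)
```

```text
pos [ 535.3 -101.1  174.8] shift [0.0005 0.0027 0.0948] rot [-0.0007 -0.0002  0.0033] yaw -0.0927
```

{"fn": "move_arm", "kwargs": {
  "targets": "0 0 0 0 0 0 0.085;0 0 0 0 0 0 0.085;0 0 0 0 0 0 0.085;0 0 0 0 0 0 0.085"
}}

```text
t: 13.3
tcp_pos: [535.6, -101.8, 175.0]
tcp_rot: [0.999, -0.047, 0.0, -0.0]
wrist_force: [-1.2, 0.7, 0.0]
opening: 0.996
grip_force: 0.0
```

Run:
```python
from h import *
look("wB3",(535,-104))
go(535.5,-103.8,80,-.096)
```

```text
wB3 card 656 centre [ 536.1 -103.9] len 43.9 thick [-3.4  1.3] yaw(x axis) -0.0915 z [ 97.8 111.1 113. ]
wB3 jaw top 470 centre [ 544.2 -105.7] len 63.6 thick [-20.6   3.6] yaw(x axis) -0.1203 z [58.4 62.  63.5]
fz [-1.21  0.69  0.03] t 13.3
pos [ 535.6 -102.   175. ] shift [0.     0.0018 0.095 ] rot [-0.0002 -0.0007  0.0026] yaw -0.0934
```

{"fn": "move_arm", "kwargs": {
  "targets": "0 0.0018 0.03 0 -0.001 0.003 0.085;0 0.0018 0.06 0 -0.001 0.003 0.085;0 0.0018 0.085 0 -0.001 0.003 0.085;0 0.0018 0.094 0 -0.001 0.003 0.085;0 0.0018 0.094 0 -0.001 0.003 0.07;0 0.0018 0.094 0 -0.001 0.003 0.055;0 0.0018 0.094 0 -0.001 0.003 0.048;0 0.0018 0.094 0 -0.001 0.003 0.035;0 0.0018 0.094 0 -0.001 0.003 0.035;0 0.0018 0.094 0 -0.001 0.003 0.035;0 0.0018 0.094 0 -0.001 0.003 0.035;0 0.0018 0.094 0 -0.001 0.003 0.035",
  "force": 100
}}

```text
t: 14.35
tcp_pos: [537.1, -104.7, 82.5]
tcp_rot: [0.999, -0.049, 0.002, 0.0]
wrist_force: [0.7, -0.5, 4.0]
opening: 0.488
grip_force: 100.6
```

Run:
```python
from h import *
s=sense();print(s["tcp_pos"],s["wrist_force"],s["moment"])
look("wB4",(535,-104))
go(535.5,-103.8,185,-.096)
```

```text
[ 537.06442612 -104.74612021   82.54893328] [ 0.7497633  -0.54173811  3.97571145] [ 0.03281606 -0.27428305  0.02565242]
wB4 card 2928 centre [ 536.4 -103.6] len 54.8 thick [-4.3 13.5] yaw(x axis) -0.135 z [ 97.2 107.6 112.5]
wB4 jaw top 889 centre [ 545.  -106.2] len 63.7 thick [-8.   3.3] yaw(x axis) -0.0886 z [58.1 62.1 63.6]
fz [ 0.75 -0.54  3.98] t 14.35
pos [ 537.  -104.7   82.3] shift [-0.0012 -0.0007 -0.1027] rot [ 0.0006 -0.0034 -0.0012] yaw -0.0972
```

{"fn": "move_arm", "kwargs": {
  "targets": "0 0 -0.004 0 0 0 0.035;0 0 -0.01 0 0 0 0.035;0 0 -0.018 0 0 0 0.035;0 0 -0.027 0 0 0 0.035;0 0 -0.036 0 0 0 0.035;0 0 -0.045 0 0 0 0.035;0 0 -0.055 0 0 0 0.035;0 0 -0.068 0 0 0 0.035;0 0 -0.085 0 0 0 0.035;0 0 -0.105 0 0 0 0.035;0 0 -0.125 0 0 0 0.035;0 0 -0.125 0 0 0 0.035"
}}

```text
t: 15.4
tcp_pos: [537.6, -105.1, 211.3]
tcp_rot: [0.999, -0.049, 0.003, 0.001]
wrist_force: [0.3, -0.3, 0.0]
opening: 0.485
grip_force: 101.4
```

{"fn": "move_arm", "kwargs": {
  "targets": "0 0 0 0 0 0 0.035;0 0 0 0 0 0 0.035;0 0 0 0 0 0 0.035"
}}

```text
t: 15.65
tcp_pos: [534.0, -103.8, 204.1]
tcp_rot: [0.999, -0.049, -0.002, -0.001]
wrist_force: [-0.4, -0.7, -1.0]
opening: 0.485
grip_force: 101.4
```

Run:
```python
from h import *
s=sense();print(s["tcp_pos"],s["wrist_force"],s["moment"])
look("wB5",(535,-104),False)
p,d=grab_frame("side");cv2.imwrite("pics/side1.png",p)
S=cloud(d,calibration("side")).reshape(-1,3);r=np.hypot(*(S[:,:2]-(533,-104)).T);k=S[(r<28)&(S[:,2]>80)]
print("low z of held things",np.percentile(k[:,2],[0.5,1,2,5]))
cv2.imwrite("pics/c1.png",np.hstack([cv2.resize(p[60:260,200:400],(400,400)),cv2.resize(cv2.imread("pics/wB5.png")[180:330,180:330],(400,400))]))
go(492,317,205,-.211)
```

```text
[ 533.96687427 -103.81187131  204.11957388] [-0.4207669  -0.7226205  -1.04034591] [ 0.01858164  0.01385256 -0.00337116]
wB5 jaw top 548 centre [ 527.3 -104.1] len 63.7 thick [-5.4 18.1] yaw(x axis) -0.0904 z [57.8 61.3 63.4]
fz [-0.42 -0.72 -1.04] t 15.65
low z of held things [139.74524927 140.48826619 143.34863719 150.19493375]
pos [ 534.2 -103.9  204.1] shift [-8.290e-02 -4.148e-01 -1.000e-04] rot [-0.0008  0.0039  0.1137] yaw -0.0972
```

View pics/c1.png

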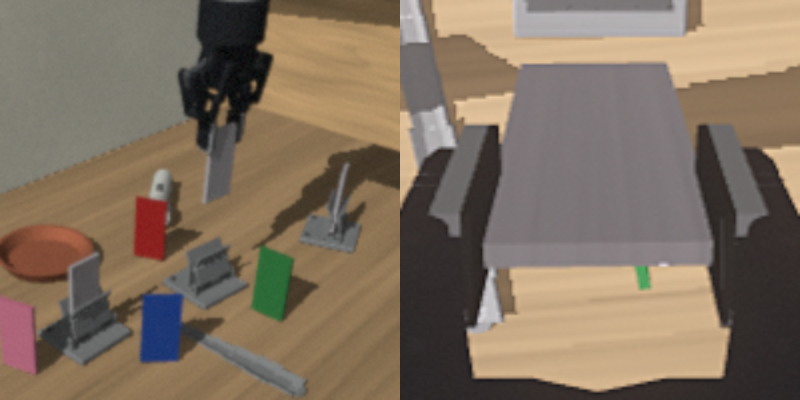

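The card is out of B and held between the pads. I'll compare its tilt in the hand with its tilt while seated.

Run:
```python
from h import *
for nm,tp,q in (("wB4",(537.06,-104.75,82.55),(.999,-.049,.002,0)),("wB5",(533.97,-103.81,204.12),(.999,-.049,-.002,-.001))):
    Y=np.load(f"pics/{nm}.npy");L=Ro.from_quat(q).inv().apply(Y-tp)
    k=(abs(L[:,1])<14)&(abs(L[:,0])<14)&(L[:,2]>-26)&(L[:,2]<70)
    if nm=="wB4":k&=L[:,2]<15
    Lk=L[k]; top=Lk[Lk[:,2]<np.percentile(Lk[:,2],3)+3]
    f=Lk[(Lk[:,2]>-22)]
    pz=np.polyfit(f[:,2],f[:,0],1);py=np.polyfit(f[:,1],f[:,0],1)
    print(nm,k.sum(),"top z",np.percentile(Lk[:,2],[.5,1,5]).round(1),"x of face at z0, slope",pz.round(3),"yaw slope",py.round(3),"zmax",Lk[:,2].max().round(1), "top x",np.percentile(Lk[Lk[:,2]<-26+3.5][:,0] if (Lk[:,2]<-22.5).any() else [0],[2,98]).round(1))
```

```text
wB4 1902 top z [-25.8 -25.6 -24.5] x of face at z0, slope [ 0.001 -0.759] yaw slope [ 0.004 -0.768] zmax 15.0 top x [-1.4 -0.1]
wB5 2978 top z [-25.7 -25.5 -23.6] x of face at z0, slope [-0.002 -0.817] yaw slope [ 0.006 -0.838] zmax 64.5 top x [-1.6 -0. ]
```

{"fn": "move_arm", "kwargs": {
  "targets": "-0.008 -0.041 0 0 0.004 0.113 0.035;-0.016 -0.082 0 0 0.004 0.113 0.035;-0.025 -0.123 0 0 0.004 0.113 0.035;-0.033 -0.164 0 0 0.004 0.113 0.035;-0.041 -0.205 0 0 0.004 0.113 0.035;-0.049 -0.246 0 0 0.004 0.113 0.035;-0.057 -0.287 0 0 0.004 0.113 0.035;-0.066 -0.328 0 0 0.004 0.113 0.035;-0.074 -0.369 0 0 0.004 0.113 0.035;-0.08 -0.4 0 0 0.004 0.113 0.035;-0.0828 -0.4155 0 0 0.004 0.113 0.035;-0.0828 -0.4155 0 0 0.004 0.113 0.035"
}}

```text
t: 16.75
tcp_pos: [491.9, 320.7, 204.9]
tcp_rot: [0.995, -0.103, 0.001, -0.0]
wrist_force: [-0.6, 0.4, -0.3]
opening: 0.488
grip_force: 101.5
```

{"fn": "move_arm", "kwargs": {
  "targets": "0 0 0 0 0 0 0.035;0 0 0 0 0 0 0.035;0 0 0 0 0 0 0.035;0 0 0 0 0 0 0.035;0 0 0 0 0 0 0.035;0 0 0 0 0 0 0.035"
}}

```text
t: 17.25
tcp_pos: [493.7, 316.5, 206.2]
tcp_rot: [0.994, -0.106, 0.002, -0.0]
wrist_force: [-0.8, 0.6, -1.0]
opening: 0.486
grip_force: 101.5
```

Run:
```python
from h import *
go(492.4,318,135,-.211);print(sense()["wrist_force"])
```

```text
pos [493.7 316.5 206.2] shift [-0.0018 -0.0012  0.0712] rot [-0.0004 -0.0037 -0.0006] yaw -0.2116
[-0.77639977  0.57093019 -0.9555575 ]
```

Card bottom is now at about 141 mm. I'll go down to just above the mouth (TCP 135, bottom near 70) and check the fit.

{"fn": "move_arm", "kwargs": {
  "targets": "-0.0015 -0.0012 0.018 0 -0.002 0 0.035;-0.0015 -0.0012 0.036 0 -0.002 0 0.035;-0.0015 -0.0012 0.052 0 -0.002 0 0.035;-0.0015 -0.0012 0.066 0 -0.002 0 0.035;-0.0015 -0.0012 0.07 0 -0.002 0 0.035;-0.0015 -0.0012 0.07 0 -0.002 0 0.035;-0.0015 -0.0012 0.07 0 -0.002 0 0.035;-0.0015 -0.0012 0.07 0 -0.002 0 0.035"
}}

```text
t: 17.92
tcp_pos: [493.4, 319.1, 137.5]
tcp_rot: [0.994, -0.105, 0.002, -0.001]
wrist_force: [-0.4, -0.9, 0.5]
opening: 0.484
grip_force: 101.5
```

Run:
```python
from h import *
s=sense();print(s["wrist_force"]);go(492.4,318,100,-.211)
p,d=grab_frame("side");q=grab_frame("wrist")[0]
cv2.imwrite("pics/c2.png",np.hstack([cv2.resize(p[190:340,110:260],(400,400)),cv2.resize(q[130:310,165:345],(400,400))]))
S=cloud(d,calibration("side")).reshape(-1,3)
r=S[:,:2]-(492,317);n=np.array([np.cos(.211),-np.sin(.211)]);l=np.array([np.sin(.211),np.cos(.211)])
a=r@n;t=r@l;m=(abs(t)<15)&(abs(a)<20)
for lo in range(50,140,6):
    k=m&(S[:,2]>=lo)&(S[:,2]<lo+6)
    if k.sum(): print(lo,k.sum(),np.percentile(a[k],[2,50,98]).round(1))
```

```text
[-0.39053212 -0.94649156  0.54324688]
pos [493.4 319.1 137.5] shift [-0.0009  0.0014  0.0375] rot [-0.0019 -0.0036  0.0005] yaw -0.2105
50 77 [-11.4   0.7   4. ]
56 75 [-13.6   1.5   5.4]
62 5 [-14.9 -12.9 -12.1]
68 14 [-7.8 -6.2 -5.5]
74 40 [-7.7 -6.7 -5.5]
80 43 [-7.9 -6.8 -5.6]
86 39 [-8.7 -6.7 -5.6]
92 40 [-8.2 -7.  -5.6]
98 49 [-7.9 -6.8 -4.8]
104 40 [-8.1 -6.5 -4.6]
110 43 [-9.3 -6.8 -5.7]
116 42 [-8.3 -6.7 -5.5]
122 49 [-8.6 -6.9 -5.4]
128 47 [-8.2 -6.9 -4.9]
134 46 [-8.  -6.7 -5.8]
```

View pics/c2.png

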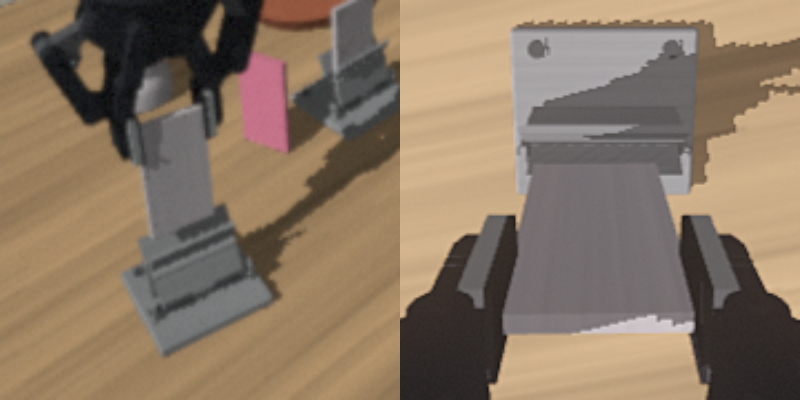

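Against the side view's card face, the card is within about 0.5 mm of where a seated card sits relative to its clip. I'm inserting it slowly.

{"fn": "move_arm", "kwargs": {
  "targets": "-0.0005 0.001 0.008 0 -0.003 0 0.035;-0.0005 0.001 0.016 0 -0.003 0 0.035;-0.0005 0.001 0.022 0 -0.003 0 0.035;-0.0005 0.001 0.025 0 -0.003 0 0.035;-0.0005 0.001 0.025 0 -0.003 0 0.035;-0.0005 0.001 0.025 0 -0.003 0 0.035"
}}

```text
t: 18.52
tcp_pos: [493.6, 318.0, 113.1]
tcp_rot: [0.994, -0.105, 0.001, -0.0]
wrist_force: [0.1, -2.4, 8.1]
opening: 0.48
grip_force: 102.5
```

{"fn": "move_arm", "kwargs": {
  "targets": "0 0 0.002 0 0 0 0.035;0 0 0.004 0 0 0 0.035;0 0 0.006 0 0 0 0.035"
}}

```text
t: 18.77
tcp_pos: [494.8, 318.9, 110.3]
tcp_rot: [0.994, -0.105, 0.002, -0.001]
wrist_force: [-1.7, -1.4, 18.7]
opening: 0.486
grip_force: 103.6
```

{"fn": "move_arm", "kwargs": {
  "targets": "0 0 0.0015 0 0 0 0.035;0 0 0.003 0 0 0 0.035;0 0 0.0045 0 0 0 0.035"
}}

```text
t: 19.02
tcp_pos: [494.6, 319.7, 105.4]
tcp_rot: [0.994, -0.105, 0.002, -0.002]
wrist_force: [-1.7, -0.6, 10.4]
opening: 0.487
grip_force: 102.6
```

{"fn": "move_arm", "kwargs": {
  "targets": "0 0 0.002 0 0 0 0.035;0 0 0.004 0 0 0 0.035;0 0 0.006 0 0 0 0.035;0 0 0.008 0 0 0 0.035;0 0 0.01 0 0 0 0.035;0 0 0.012 0 0 0 0.035;0 0 0.014 0 0 0 0.035"
}}

```text
t: 19.6
tcp_pos: [494.1, 319.6, 89.6]
tcp_rot: [0.994, -0.105, 0.001, -0.002]
wrist_force: [-0.9, 1.4, 10.5]
opening: 0.487
grip_force: 102.6
```

{"fn": "move_arm", "kwargs": {
  "targets": "0 0 0.001 0 0 0 0.035;0 0 0.002 0 0 0 0.035;0 0 0.003 0 0 0 0.035;0 0 0.004 0 0 0 0.035;0 0 0.005 0 0 0 0.035"
}}

```text
t: 20.02
tcp_pos: [494.0, 319.7, 84.6]
tcp_rot: [0.994, -0.105, 0.001, -0.002]
wrist_force: [-1.4, 0.6, 11.6]
opening: 0.481
grip_force: 102.6
```

{"fn": "move_arm", "kwargs": {
  "targets": "0 0 0.001 0 0 0 0.035;0 0 0.002 0 0 0 0.035;0 0 0.003 0 0 0 0.035"
}}

```text
t: 20.27
tcp_pos: [494.1, 319.6, 81.6]
tcp_rot: [0.994, -0.105, 0.001, -0.002]
wrist_force: [-1.6, 0.2, 10.8]
opening: 0.483
grip_force: 102.6
```

{"fn": "move_arm", "kwargs": {
  "targets": "0 0 0.0007 0 0 0 0.035;0 0 0.0014 0 0 0 0.035"
}}

```text
t: 20.43
tcp_pos: [494.0, 319.7, 80.2]
tcp_rot: [0.994, -0.105, 0.001, -0.002]
wrist_force: [-1.5, 0.6, 11.1]
opening: 0.483
grip_force: 102.6
```

{"fn": "move_arm", "kwargs": {
  "targets": "0 0 0.0007 0 0 0 0.035"
}}

```text
t: 20.52
tcp_pos: [494.1, 319.6, 79.5]
tcp_rot: [0.994, -0.105, 0.001, -0.002]
wrist_force: [-1.2, 0.4, 11.3]
opening: 0.48
grip_force: 102.6
```

{"fn": "move_arm", "kwargs": {
  "targets": "0 0 0.0007 0 0 0 0.035"
}}

```text
t: 20.6
tcp_pos: [494.1, 319.7, 79.0]
tcp_rot: [0.994, -0.105, 0.001, -0.002]
wrist_force: [-3.2, -0.0, 15.5]
opening: 0.485
grip_force: 103.0
```

{"fn": "move_arm", "kwargs": {
  "targets": "0 0 0.0007 0 0 0 0.035"
}}

```text
t: 20.68
tcp_pos: [494.2, 319.7, 78.9]
tcp_rot: [0.994, -0.105, 0.001, -0.002]
wrist_force: [-3.1, 0.3, 17.7]
opening: 0.483
grip_force: 103.3
```

{"fn": "move_arm", "kwargs": {
  "targets": "0 0 0.0007 0 0 0 0.035"
}}

```text
t: 20.77
tcp_pos: [494.2, 319.7, 78.8]
tcp_rot: [0.994, -0.105, 0.001, -0.002]
wrist_force: [-4.6, -1.2, 21.1]
opening: 0.487
grip_force: 103.6
```

The floor is felt at TCP 79: z stopped and force rose from 11 to 21 N, so about 10 N on the seat. I'll ease off, release and retreat.

{"fn": "move_arm", "kwargs": {
  "targets": "0 0 -0.001 0 0 0 0.04;0 0 -0.001 0 0 0 0.043;0 0 -0.001 0 0 0 0.046;0 0 -0.001 0 0 0 0.055;0 0 -0.001 0 0 0 0.07;0 0 -0.001 0 0 0 0.085;0 0 -0.001 0 0 0 0.085;0 0 -0.001 0 0 0 0.085;0 0 -0.03 0 0 0 0.085;0 0 -0.065 0 0 0 0.085;0 0 -0.1 0 0 0 0.085;0 0 -0.1 0 0 0 0.085",
  "force": 20
}}

```text
t: 21.77
tcp_pos: [496.7, 320.3, 183.0]
tcp_rot: [0.994, -0.105, 0.006, -0.004]
wrist_force: [1.3, 0.9, 1.7]
opening: 0.995
grip_force: 0.0
```

{"fn": "move_arm", "kwargs": {
  "targets": "0 0 0 0 0 0 0.085;0 0 0 0 0 0 0.085;0 0 0 0 0 0 0.085"
}}

```text
t: 22.02
tcp_pos: [490.5, 317.2, 172.4]
tcp_rot: [0.994, -0.105, -0.002, 0.001]
wrist_force: [-0.8, -0.2, -0.4]
opening: 0.992
grip_force: 0.0
```

Run:
```python
from h import *
look("wS2",(492,318))
p,d=grab_frame("side");cv2.imwrite("pics/side2.png",p)
S=cloud(d,calibration("side")).reshape(-1,3)
for nm,c in dict(S=(491,318),A=(567,87),D=(483,-353)).items():
    r=np.hypot(*(S[:,:2]-c).T);fit(S[(r<30)&(S[:,2]>97)&(S[:,2]<120)],nm)
```

```text
wS2 card 574 centre [492.5 319.3] len 44.0 thick [-3.2  1.8] yaw(x axis) -0.2074 z [ 97.2 106.7 108.2]
wS2 jaw top 422 centre [498.  315.1] len 64.9 thick [-15.5   7.1] yaw(x axis) -0.3676 z [57.6 61.6 63.6]
fz [-0.77 -0.24 -0.41] t 22.0167
S 161 centre [486.6 321.4] len 43.8 thick [-2.1  3.6] yaw(x axis) -0.2253 z [ 97.9 104.6 107.8]
A 106 centre [565.4  89. ] len 46.5 thick [-1.3  3.8] yaw(x axis) -0.0036 z [ 97.9 106.5 112.4]
D 23 centre [ 480.2 -349.1] len 41.4 thick [-2.4  2.4] yaw(x axis) 0.3552 z [ 99.6 110.5 112.8]
```

View pics/side2.png

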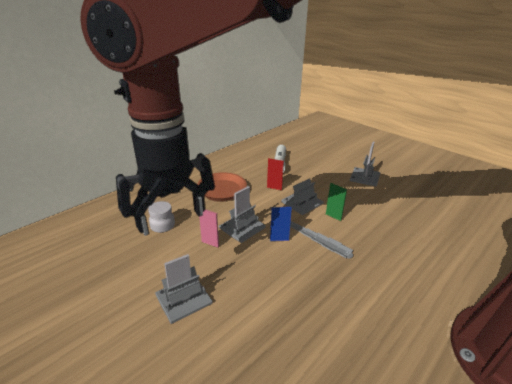

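The card stands seated in the spare at (183,280). Its top reads 108.2 mm, against 108.0 for the cards when seated. Clip B is empty at (303,195), the other two cards still stand in theirs, and nothing else has moved. Handing in.

```bash
python3 -c "
from rig import *
print(hand_in())"
```

```text
the job is handed in; nothing more can be done
None
```

Job handed in: the weakest clip was the middle of the three (about 3 N against 10 to 11 N for the other two); its card now stands on the spare clip's floor, pushed down with roughly 10 N, and the other two cards are still in their own clips, drawn about 5 mm.

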